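# Nest the empty board trays at the test bench

## Robot

A 6-joint arm with a two-finger parallel gripper is mounted at the origin on the work surface. World frame = base frame: x ahead of the robot, y to its left, z up, the work surface at z = 0. Lengths are in mm, angles in rad, forces in N, time in s.
With the tool pointing down it reaches from about 300 to 775 mm from the base axis. Payload 14.6 kg.
Tool frame: the origin (TCP) lies between the finger pads; the fingertips stand manip.nose_length ahead of it and the grasp point (between the pads) lies 11 mm behind it (manip.nose_length is the distance from the TCP to the fingertips, in mm); z points along the fingers, y is the line along which they close (so a half turn about z gives the same grasp; the last joint's range is limited). The gripper opens to 94 mm and grips with 3 to 60 N. Pads are 16 mm wide; open, the fingers measure 119 mm over their backs; the gripper's body (75 mm by 177 mm) begins 78 mm behind the grasp point.
Start: joints at [-1.41, 0.3, 1.521, -0, 1.321, -0.067], TCP at [124.203, -535.783, 213.446] pointing down, gripper open.
Joint ranges: [-3.03, 3.03], [-0.79, 2.21], [0.23, 2.52], [-1.04, 4.18], [0, 3.07], [-2.55, 2.55]. Speed limits (rad/s): [2.22, 2.22, 2.57, 3.14, 3.14, 3.14].

## Interface

Orientations are given as [roll, pitch, yaw] about the fixed x, y, z axes, in that order (R = Rz(yaw) Ry(pitch) Rx(roll)).
In Python, from cell import manip, cams, job gives the robot as it stands.
- The arm moves only by the tool jog_arm, never from a script. Its argument "commands" is a list of rows, each an object of numbers: "dx", "dy", "dz": the shift along the tool's x, y, z each as a share of 40 mm, from -1 to 1; "ax", "ay", "az": the turn, a rotation vector about the tool's x, y, z each as a share of 10 degrees, from -1 to 1; "gripper": the closure, from 0 (fully open) to 1 (shut). A call has 1 to 10 rows; each row shifts and turns the commanded pose from where the row before left it, along the tool's axes as they then stand; what a row does not reach is not made up. A row lasts 1/8 s, in which the tool goes at most 62.5 mm and 10.7 degrees, less where a joint would pass 70% of its speed; a pose out of reach is approached as far as the arm can. A call with a number of a shift or a turn outside -1 to 1 is refused whole. A call with a gripper value outside its range is refused whole. The fingers move at their own pace and stop on an object; "squeeze" is the grip in N (left out, the last holds). Time passes only in rows, so rows that do not move let the fingers close. It gives the time, the measured TCP pose, the force, the opening and the grip force at its end, in the units of the state.
- manip.read_state(): the state, without advancing time (a new reading comes with each control period).
- cams.camera(name): name is "scene" or "top" or "wrist"; returns a dict with "image" (420x560x3 uint8, red, green, blue), "fx", "fy", "cx", "cy" (pixels), "world_to_cam" (4x4, takes a point from world to camera coordinates). Camera axes: x right, y down, z forward; pixel columns grow to the right and rows downward; lengths in mm; the calibration is good to about 2 mm. A picture is of the moment at which its call begins. There is no depth.
- job.sign_off(): hands the job in; it is judged then, once.
The state is a dict: "clock": time; "joints": joint angles; "qd": joint speeds; "effort": joint torques, N m; "eef_pos": TCP position; "eef_rot": TCP orientation; "wrist_force": force on the tool from outside, world axes, zero at the start; "moment": the same for the moment, N m; "finger_gap": finger opening in mm; "finger_force": force on a finger pad.
Only numpy, scipy, OpenCV 4.12 (cv2) and the standard library are available. Lean on these libraries where they do the work, as an engineer would, in place of code of your own. Each camera call takes 0.05 s, during which the arm holds its last target. There are 200 camera calls.

## Task

Nest the three empty steel board trays in size order: slide the medium tray through the mouth of the big fixed tray, and the small tray into the medium one, each back wall first and fully home against the back wall of the tray around it. Keep the trays flat on the bench while you move them (slide them, do not lift or tip them), and do not disturb the other things on the bench.

Things in the scene. Friction and masses are not known exactly. Their poses are not given: they have to be found in the camera images.
- large_tray: Big plain steel tray, fixed, 130 deep (x) x 98 wide (y) x 44 high, sheet 3 thick. Open on top and at its mouth (-x end); closed back wall at +x. Inside width 92; floor flush with the bench. Side wall tops folded in by 6 (top opening 80 wide, fold underside at z 41): the medium tray enters only by the mouth. Origin: centre of underside; z up.
- medium_tray: Loose steel tray, 115 deep (x) x 84 wide (y) x 37 high; open mouth at -x, back wall at +x; sheet 3 thick, inside width 78, floor 2 thick with a ramp at the mouth; side wall tops folded in by 6 (top opening 66 wide, fold underside at z 34). Back corners cut at 45 degrees by 10, last 17 of the floor turned up by 3 at the back. Slippery. About 0.45 kg. Origin: centre of underside; z up.
- small_tray: Loose plain steel tray, 100 deep (x) x 70 wide (y) x 28 high; open mouth at -x, back wall at +x; sheet 3 thick, inside width 64, floor 2 thick; no folds on top. Back corners cut at 45 degrees by 10, last 17 of the floor turned up by 3 at the back. Slippery. About 0.28 kg; tips if pushed hard and high. Origin: centre of underside; z up.
- large_tray_stop (a point): Middle of the inner face of the big tray's back wall, at its floor (62 along +x from its origin); x points out through the back wall.
- large_tray_mouth (a point): Middle of the big tray's mouth edge, at the bench (65 along -x from its origin).
- medium_tray_back (a point): Middle of the outer face of the medium tray's back wall, at its underside (57.5 along +x from its origin).
- medium_tray_stop (a point): Middle of the inner face of the medium tray's back wall, at its floor (54.5 along +x from its origin).
- small_tray_back (a point): Middle of the outer face of the small tray's back wall, at its underside (50 along +x from its origin).
- jar: Bystander: small closed jar, 34 across, 55 high, standing among the loose trays. Origin: centre of its underside.
- flux: Bystander: white bottle, 40 across, 85 high. Origin: centre of its underside.
- weight: Bystander: brass weight with a neck, 36 across, 42 high. Origin: centre of its underside.
- meter: Bystander: orange hand-held meter lying flat, 85 x 160 x 46 high. Origin: centre of its underside.
- board: Bystander: blue circuit board lying flat, 85 x 115, parts up to 22 high. Origin: centre of its underside.
- screwdriver: Bystander: screwdriver lying flat, 170 long along its x. Origin: underside, middle.
- mouse: Bystander: black computer mouse, 100 x 58 x 28. Origin: centre of its underside.
There are look-alikes about, which are no part of the job. Leave any turquoise look-alike of the medium_tray alone.

How it is judged:
By the outcome, as a careful person would: the job done as asked, in the order asked, and still so for the second after the job is handed in, with the robot touching nothing.
It also fails if it takes over 72 s, if anything falls off the work surface, if the arm or the gripper's body presses on something with over 40 N, if the wrist force passes 120 N, or if a joint passes its speed limit or range.

## Working session

There is one attempt and no reset: what is moved stays moved. The work goes in short steps, Python scripts to look and compute and a tool call to move; the robot and the scene stay as the last step left them, time stands still between calls to the robot, and variables do not carry over. Pictures are saved under pics/ and viewed, at most 11 in all, crops included, and the job is handed in when it is done.

Besides the shell and the picture viewer there is one more tool, called after "Call:" by a JSON object that holds its "name" and its "arguments". jog_arm: Moves the arm, as the interface text tells. Shift numbers are shares of 40 mm and turn numbers shares of 10 degrees, none past 1 either way. Its arguments: {"type":"object","properties":{"commands":{"type":"array"},"squeeze":{"type":"number"}},"required":["commands"]}

```bash
mkdir -p pics; ls; cat > h.py <<'E'
import numpy as np,cv2
from cell import manip,cams,job
def snap(n,f):
    c=cams.camera(n); cv2.imwrite('pics/'+f,c['image'][:,:,::-1]); np.savez('pics/'+f+'.npz',**c); return c
def load(f): return dict(np.load('pics/'+f+'.npz'))
def ray(c,u,v,z):
    T=c['world_to_cam'];R=T[:3,:3];o=-R.T@T[:3,3]
    d=R.T@np.array([(u-c['cx'])/c['fx'],(v-c['cy'])/c['fy'],1]);return o+d*(z-o[2])/d[2]
def proj(c,p):
    T=c['world_to_cam'];q=T[:3,:3]@np.array(p)+T[:3,3];return q[0]/q[2]*c['fx']+c['cx'],q[1]/q[2]*c['fy']+c['cy']
E
python3 - <<'E'
from h import *
for n in('top','scene'):
    c=snap(n,n+'0.png'); 
    T=c['world_to_cam'];print(n,c['fx'],(-T[:3,:3].T@T[:3,3]).round(),T[:3,:3].round(2).tolist())
print(manip.nose_length,manip.read_state())
E
```

```text
pics
top 447.7076427948121 [2.700e+02 1.000e+00 1.214e+03] [[0.02, -1.0, 0.01], [-0.98, -0.02, -0.18], [0.18, -0.01, -0.98]]
scene 481.7985965793223 [977. 849. 853.] [[-0.87, 0.5, 0.0], [0.31, 0.55, -0.78], [-0.39, -0.67, -0.63]]
8.0 {'clock': 0.1, 'joints': array([-1.40964682e+00,  3.00409648e-01,  1.52153871e+00,  2.96760818e-05,
        1.32067984e+00, -6.65997805e-02]), 'qd': array([-0.00035361, -0.00058145, -0.00197144,  0.00073568,  0.00080199,
        0.0008907 ]), 'effort': array([ 1.16351348e-03, -5.32649231e+01, -3.53287303e+01,  7.09242490e-02,
        2.34777981e-02, -5.34850994e-05]), 'eef_pos': array([ 124.14965186, -535.56863411,  212.93795323]), 'eef_rot': array([-3.14056132e+00, -9.75972341e-05,  2.27741878e-01]), 'wrist_force': array([-0.36612279,  0.127483  , -0.42240932]), 'moment': array([ 0.00313099, -0.02139138, -0.01024846]), 'finger_force': 0.0, 'finger_gap': 93.98754517984467}
```

View pics/top0.png

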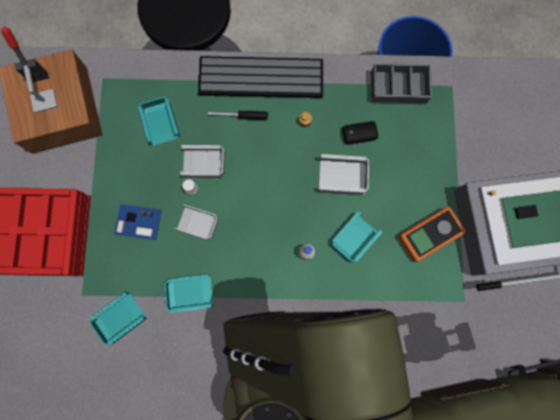

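View pics/scene0.png

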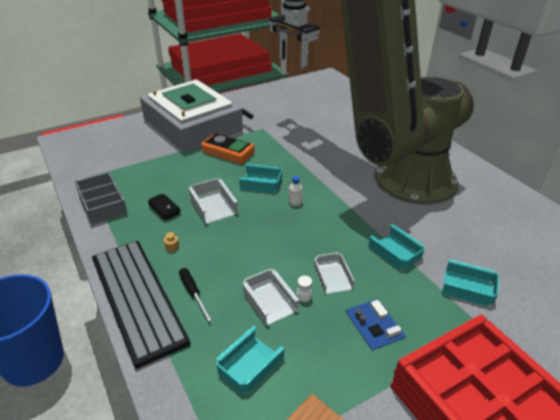

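Top: large tray near (343,174), medium (202,161), small (197,222), and jar (190,187) between them. Teal look-alikes sit elsewhere. Next I'll zoom in to find the mouths.

```bash
python3 - <<'E'
from h import *
t=cv2.imread('pics/top0.png');s=cv2.imread('pics/scene0.png')
f=lambda im,x,y,w,h,W,H:cv2.resize(im[y:y+h,x:x+w],(W,H),interpolation=cv2.INTER_CUBIC)
a=np.hstack([f(t,170,135,80,110,400,550)[:300*2//1][:300], f(t,310,145,70,60,350,300)[:, :350]])
b=np.hstack([f(s,235,245,130,85,459,300),f(s,180,170,65,60,291,300)])
a=np.hstack([f(t,170,138,70,105,267,400),f(t,310,145,80,60,480,360+40)])
cv2.imwrite('pics/crop1.png',a)
cv2.imwrite('pics/crop2.png',b)
E
```

```text
(no output)
```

View pics/crop1.png

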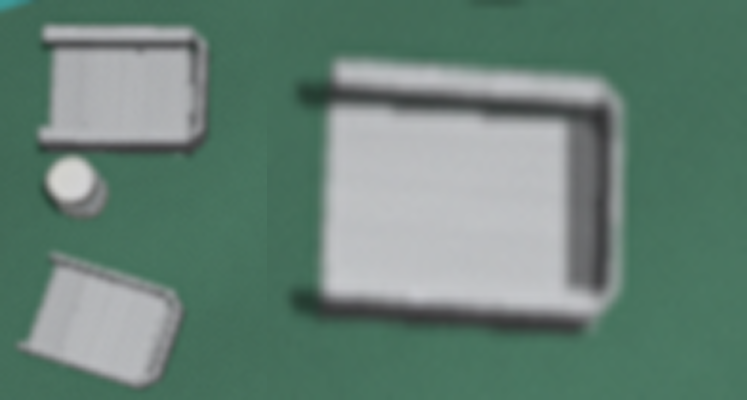

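View pics/crop2.png

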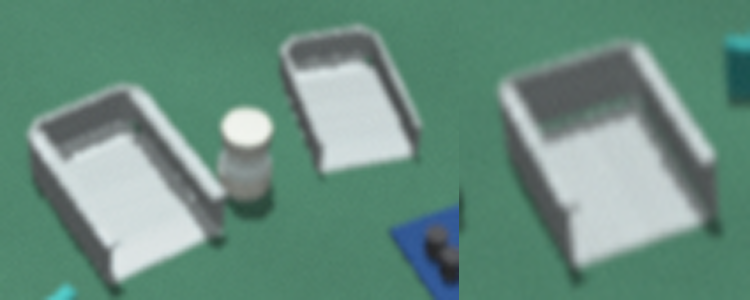

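```bash
cat >> h.py <<'E'
def mask(c,lo=95,s=60):
    im=c['image'];hsv=cv2.cvtColor(im,cv2.COLOR_RGB2HSV)
    return ((hsv[...,1]<s)&(hsv[...,2]>lo)).astype(np.uint8)
E
python3 - <<'E'
from h import *
for f in('top0.png','scene0.png'):
    c=load(f);m=mask(c)
    for k in cv2.findContours(m,cv2.RETR_EXTERNAL,cv2.CHAIN_APPROX_NONE)[0]:
        a=cv2.contourArea(k);(u,v),wh,an=cv2.minAreaRect(k)
        if 80<a<4000 and u>110:
            b=cv2.boxPoints(cv2.minAreaRect(k))
            print(f,a,round(u),round(v),np.round(wh,1),round(an,1),[ray(c,*p,20)[:2].round().tolist() for p in b])
E
```

```text
top0.png 109.0 452 339 [11.4 11.4] 71.6 [[172.0, -447.0], [181.0, -476.0], [154.0, -484.0], [145.0, -455.0]]
top0.png 907.5 360 370 [89.7 21.6] 81.7 [[190.0, -180.0], [198.0, -236.0], [-18.0, -265.0], [-26.0, -211.0]]
top0.png 142.0 405 338 [28.6 10. ] 78.7 [[196.0, -323.0], [201.0, -349.0], [131.0, -361.0], [126.0, -336.0]]
top0.png 180.5 308 251 [14.6 16.2] 23.2 [[371.0, -63.0], [411.0, -79.0], [396.0, -115.0], [356.0, -99.0]]
top0.png 109.5 144 231 [16.4  8.1] 7.1 [[421.0, 373.0], [443.0, 372.0], [438.0, 328.0], [416.0, 329.0]]
top0.png 122.0 444 227 [12. 12.] 90.0 [[473.0, -442.0], [474.0, -475.0], [441.0, -474.0], [440.0, -441.0]]
top0.png 969.5 197 222 [39.4 28.2] 17.7 [[436.0, 272.0], [510.0, 253.0], [478.0, 150.0], [405.0, 170.0]]
top0.png 196.5 190 187 [18.1 13.4] 51.3 [[562.0, 265.0], [586.0, 238.0], [547.0, 205.0], [523.0, 232.0]]
top0.png 1556.5 344 173 [51.1 38. ] 5.2 [[553.0, -112.0], [661.0, -122.0], [651.0, -263.0], [543.0, -252.0]]
top0.png 1172.5 202 160 [31. 44.] 90.0 [[676.0, 268.0], [678.0, 146.0], [589.0, 143.0], [587.0, 263.0]]
top0.png 467.5 260 87 [117.1   5.
[... 1220 characters left out ...]
41.0, 283.0], [522.0, 278.0]]
scene0.png 873.5 155 291 [108.7   9.8] 63.4 [[862.0, -123.0], [837.0, -129.0], [839.0, 217.0], [859.0, 218.0]]
scene0.png 270.5 295 194 [14. 23.] 0.0 [[422.0, -59.0], [365.0, -155.0], [329.0, -134.0], [388.0, -40.0]]
scene0.png 1084.0 214 199 [41.2 43.5] 72.9 [[635.0, -284.0], [500.0, -284.0], [553.0, -94.0], [673.0, -100.0]]
scene0.png 159.5 312 144 [10.6 23.5] 79.7 [[211.0, -340.0], [127.0, -325.0], [160.0, -266.0], [240.0, -281.0]]
scene0.png 216.0 296 16 [16.6 27.1] 87.6 [[-490.0, -1661.0], [-638.0, -1603.0], [-481.0, -1350.0], [-345.0, -1405.0]]
scene0.png 155.5 180 16 [32.7  6.2] 83.7 [[-10.0, -2114.0], [-47.0, -2110.0], [147.0, -1553.0], [178.0, -1559.0]]
```

Call:
{"name": "jog_arm", "arguments": {"commands": [{"az":-0.962},{"az":-0.962},{"az":-0.962},{"az":-0.962},{"az":-0.962},{"az":-0.962},{"az":-0.962},{"az":-0.962},{},{"dx":0.5,"dy":0.36}]}}

```text
schema error: expected keys dx, dy, dz, ax, ay, az, gripper
```

Call:
{"name": "jog_arm", "arguments": {"commands": [{"dx":0.98,"dy":0.7},{"dx":0.98,"dy":0.7},{"dx":0.98,"dy":0.7},{"dx":0.98,"dy":0.7},{"dx":0.98,"dy":0.7},{"dx":0.98,"dy":0.7},{"dx":0.98,"dy":0.7},{"dx":0.98,"dy":0.7},{"dx":0.5,"dy":0.36},{}]}}

```text
schema error: expected keys dx, dy, dz, ax, ay, az, gripper
```

```bash
python3 - <<'E'
from h import *
c=snap('wrist','w0.png');T=c['world_to_cam'];print(c['fx'],(-T[:3,:3].T@T[:3,3]).round(),T[:3,:3].round(2).tolist());s=manip.read_state();print(s['eef_pos'],s['eef_rot'],s['wrist_force'])
E
```

```text
293.18596594139024 [ 193. -519.  385.] [[0.23, -0.97, -0.0], [-0.94, -0.22, 0.24], [-0.24, -0.05, -0.97]]
[ 124.19007712 -535.60653955  213.03653194] [-3.14075305e+00 -7.57983614e-05  2.27782787e-01] [-0.24055493  0.41653329  0.03430621]
```

View pics/w0.png

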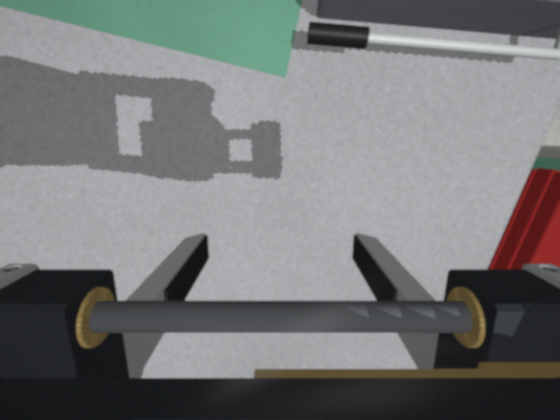

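Wrist view: bench and own shadow; the camera looks toward tool +x. All row keys are required, so I'll resend the moves with them.

Call:
{"name": "jog_arm", "arguments": {"commands": [{"dx":0,"dy":0,"dz":0,"ax":0,"ay":0,"az":-0.962,"gripper":0},{"dx":0,"dy":0,"dz":0,"ax":0,"ay":0,"az":-0.962,"gripper":0},{"dx":0,"dy":0,"dz":0,"ax":0,"ay":0,"az":-0.962,"gripper":0},{"dx":0,"dy":0,"dz":0,"ax":0,"ay":0,"az":-0.962,"gripper":0},{"dx":0,"dy":0,"dz":0,"ax":0,"ay":0,"az":-0.962,"gripper":0},{"dx":0,"dy":0,"dz":0,"ax":0,"ay":0,"az":-0.962,"gripper":0},{"dx":0,"dy":0,"dz":0,"ax":0,"ay":0,"az":-0.962,"gripper":0},{"dx":0,"dy":0,"dz":0,"ax":0,"ay":0,"az":-0.962,"gripper":0}]}}

```text
clock: 1.15
eef_pos: [124.2, -535.7, 213.2]
eef_rot: [-3.141, -0.0, 1.577]
wrist_force: [0.3, -0.7, 0.0]
finger_gap: 93.9
finger_force: 0.0
```

Call:
{"name": "jog_arm", "arguments": {"commands": [{"dx":0.5,"dy":1,"dz":0,"ax":0,"ay":0,"az":0,"gripper":0},{"dx":0.5,"dy":1,"dz":0,"ax":0,"ay":0,"az":0,"gripper":0},{"dx":0.5,"dy":1,"dz":0,"ax":0,"ay":0,"az":0,"gripper":0},{"dx":0.5,"dy":1,"dz":0,"ax":0,"ay":0,"az":0,"gripper":0},{"dx":0.5,"dy":1,"dz":0,"ax":0,"ay":0,"az":0,"gripper":0},{"dx":0.5,"dy":1,"dz":0,"ax":0,"ay":0,"az":0,"gripper":0},{"dx":0.5,"dy":1,"dz":0,"ax":0,"ay":0,"az":0,"gripper":0},{"dx":0.5,"dy":1,"dz":0,"ax":0,"ay":0,"az":0,"gripper":0},{"dx":0.5,"dy":1,"dz":0,"ax":0,"ay":0,"az":0,"gripper":0},{"dx":0.5,"dy":1,"dz":0,"ax":0,"ay":0,"az":0,"gripper":0}]}}

```text
clock: 2.4
eef_pos: [525.3, -334.8, 213.2]
eef_rot: [-3.141, -0.0, 1.571]
wrist_force: [0.6, -0.1, 0.4]
finger_gap: 93.6
finger_force: 0.0
```

```bash
python3 - <<'E'
from h import *
c=snap('wrist','w1.png');T=c['world_to_cam'];print((-T[:3,:3].T@T[:3,3]).round(),T[:3,:3].round(2).tolist());s=manip.read_state();print(s['eef_pos'],s['eef_rot'],s['wrist_force'])
E
```

```text
[ 526. -264.  385.] [[1.0, 0.0, -0.0], [0.0, -0.97, 0.24], [-0.0, -0.24, -0.97]]
[ 528.85257837 -332.09693165  212.83493108] [ 3.14116743e+00 -1.06790575e-03  1.57378221e+00] [ 4.53302167  2.35384553 -0.02126488]
```

View pics/w1.png

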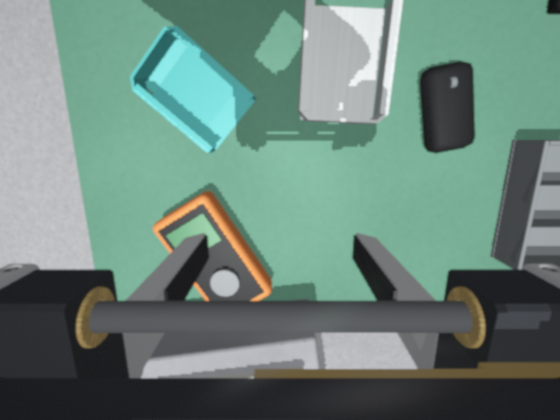

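Large tray's back is visible at (345,120) and its mouth is cut off at the top edge. I'll shift +y and look again.

Call:
{"name": "jog_arm", "arguments": {"commands": [{"dx":0.9,"dy":0.8,"dz":0,"ax":0,"ay":0,"az":0,"gripper":0},{"dx":0.9,"dy":0.8,"dz":0,"ax":0,"ay":0,"az":0,"gripper":0},{"dx":0,"dy":0,"dz":0,"ax":0,"ay":0,"az":0,"gripper":0}]}}

```text
clock: 2.82
eef_pos: [589.5, -261.2, 212.8]
eef_rot: [-3.141, -0.001, 1.574]
wrist_force: [-0.6, 0.4, -0.8]
finger_gap: 93.9
finger_force: 0.0
```

```bash
python3 - <<'E'
from h import *
c=snap('wrist','w2.png')
E
```

Call:
{"name": "jog_arm", "arguments": {"commands": [{"dx":1,"dy":-0.2,"dz":0,"ax":0,"ay":0,"az":0,"gripper":0},{"dx":1,"dy":-0.2,"dz":0,"ax":0,"ay":0,"az":0,"gripper":0},{"dx":1,"dy":-0.2,"dz":0,"ax":0,"ay":0,"az":0,"gripper":0},{"dx":1,"dy":-0.2,"dz":0,"ax":0,"ay":0,"az":0,"gripper":0},{"dx":1,"dy":-0.2,"dz":0,"ax":0,"ay":0,"az":0,"gripper":0},{"dx":1,"dy":-0.2,"dz":0,"ax":0,"ay":0,"az":0,"gripper":0},{"dx":1,"dy":-0.2,"dz":0,"ax":0,"ay":0,"az":0,"gripper":0},{"dx":1,"dy":-0.2,"dz":0,"ax":0,"ay":0,"az":0,"gripper":0},{"dx":0.5,"dy":0,"dz":0,"ax":0,"ay":0,"az":0,"gripper":0},{"dx":0,"dy":0,"dz":0,"ax":0,"ay":0,"az":0,"gripper":0}]}}

```text
clock: 4.12
eef_pos: [523.9, 76.2, 213.5]
eef_rot: [3.142, 0.0, 1.572]
wrist_force: [0.3, 0.2, -0.4]
finger_gap: 93.9
finger_force: 0.0
```

```bash
python3 - <<'E'
from h import *
c=snap('wrist','w3.png')
a=cv2.imread('pics/w2.png')[:260,180:480];b=cv2.imread('pics/w3.png')[:260,180:480]
cv2.imwrite('pics/c3.png',cv2.resize(np.hstack([a,b]),None,fx=1.33,fy=1.33,interpolation=cv2.INTER_CUBIC))
print(manip.read_state()['eef_pos'])
E
```

```text
[523.97462664  75.45373939 213.41507402]
```

View pics/c3.png

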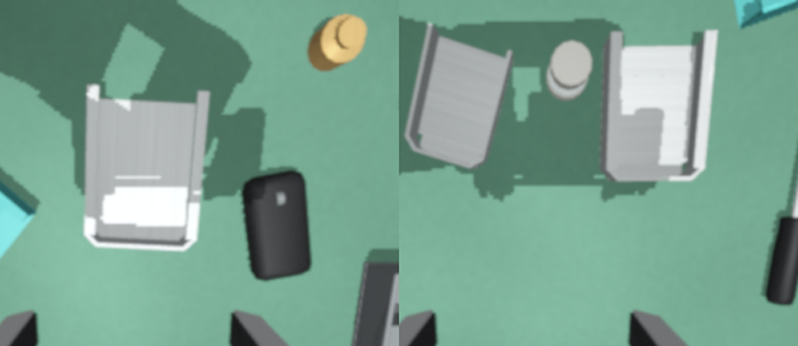

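Left: large tray, mouth corners at (86,86) and (210,92), back at row 249. Right: medium, mouth corners at (609,32) and (718,30), back at row 180. The small tray is tilted, with the jar at (570,60) between them. Next I'll fit the outlines.

```bash
cat >> h.py <<'E'
def hulls(f,s=60,lo=60,eps=2.5,box=None):
    c=load(f);m=mask(c,lo,s)
    if f[0]=='w': m[232:]=0
    out=[]
    for k in cv2.findContours(m,cv2.RETR_EXTERNAL,cv2.CHAIN_APPROX_NONE)[0]:
        h=cv2.convexHull(k)
        if 600<cv2.contourArea(h)<15000: out.append(cv2.approxPolyDP(h,eps,True)[:,0])
    return c,out
E
python3 - <<'E'
from h import *
for f in('w2.png','w3.png'):
    c,o=hulls(f)
    for p in o:
        print(f,len(p));
        for q in p: print('  ',q,[ray(c,*q,z)[:2].round(1).tolist() for z in(44,37,28)])
E
```

```text
w2.png 9
   [391 137] [[714.3, -191.8], [716.9, -191.9], [720.1, -191.9]]
   [396 138] [[720.0, -192.9], [722.7, -193.0], [726.2, -193.0]]
   [399 145] [[724.2, -200.6], [727.0, -200.8], [730.5, -201.1]]
   [399 200] [[730.7, -264.5], [733.7, -266.0], [737.4, -268.0]]
   [394 207] [[725.6, -273.1], [728.4, -274.8], [732.0, -277.0]]
   [385 208] [[715.0, -274.4], [717.6, -276.1], [720.9, -278.3]]
   [377 204] [[705.0, -269.5], [707.4, -271.1], [710.4, -273.2]]
   [372 150] [[694.0, -206.3], [696.2, -206.6], [698.9, -207.1]]
   [382 138] [[704.2, -193.0], [706.6, -193.0], [709.6, -193.1]]
w2.png 5
   [559  83] [[890.4, -134.4], [896.6, -133.3], [904.5, -131.8]]
   [559 231] [[929.8, -302.4], [936.8, -304.7], [945.8, -307.7]]
   [449 231] [[795.7, -303.0], [799.9, -305.3], [805.4, -308.3]]
   [453 199] [[794.7, -263.0], [798.9, -264.5], [804.4, -266.5]]
   [519  83] [[847.2, -134.6], [852.5, -133.4], [859.3, -132.0]]
w2.png 6
   [245  63] [[551.4, -115.9], [550.7, -114.3], [549.7, -112.4]]
   [338  69] [[650.8, -121.4], [652.1, -120.0], [653.7, -118.1]]
   [329 176] [[646.3, -236.3], [6
[... 3600 characters left out ...]
, 156.4]]
   [399 136] [[658.1, 146.2], [660.9, 146.1], [664.4, 146.1]]
   [337 135] [[588.0, 147.2], [589.3, 147.2], [591.0, 147.2]]
   [330 119] [[579.4, 164.5], [580.5, 164.8], [582.0, 165.3]]
   [333  35] [[578.9, 248.5], [580.1, 250.6], [581.5, 253.3]]
   [338  24] [[583.7, 258.8], [584.9, 261.1], [586.5, 264.0]]
w3.png 6
   [201  17] [[442.1, 265.1], [440.4, 267.5], [438.2, 270.6]]
   [265  38] [[507.9, 245.6], [507.5, 247.7], [507.1, 250.3]]
   [248 113] [[488.1, 170.8], [487.4, 171.2], [486.4, 171.9]]
   [238 126] [[476.6, 156.8], [475.6, 157.0], [474.3, 157.3]]
   [191 114] [[424.8, 169.6], [422.8, 170.1], [420.2, 170.7]]
   [184 104] [[417.9, 180.1], [415.7, 180.8], [412.9, 181.7]]
```

Call:
{"name": "jog_arm", "arguments": {"commands": [{"dx":0.64,"dy":0.66,"dz":0,"ax":0,"ay":0,"az":0,"gripper":0.65},{"dx":0.64,"dy":0.66,"dz":0,"ax":0,"ay":0,"az":0,"gripper":0.65},{"dx":0.64,"dy":0.66,"dz":0,"ax":0,"ay":0,"az":0,"gripper":0.65},{"dx":0.64,"dy":0.66,"dz":0,"ax":0,"ay":0,"az":0,"gripper":0.65},{"dx":0,"dy":0,"dz":0.6,"ax":0,"ay":0,"az":0,"gripper":0.65},{"dx":0,"dy":0,"dz":0.8,"ax":0,"ay":0,"az":0,"gripper":0.65},{"dx":0,"dy":0,"dz":0.8,"ax":0,"ay":0,"az":0,"gripper":0.65},{"dx":0,"dy":0,"dz":0.8,"ax":0,"ay":0,"az":0,"gripper":0.65},{"dx":0,"dy":0,"dz":0.8,"ax":0,"ay":0,"az":0,"gripper":0.65},{"dx":0,"dy":0,"dz":0,"ax":0,"ay":0,"az":0,"gripper":0.65}], "squeeze": 10}}

```text
clock: 5.42
eef_pos: [628.8, 176.7, 59.2]
eef_rot: [-3.137, 0.001, 1.569]
wrist_force: [-1.0, 0.2, -0.0]
finger_gap: 32.7
finger_force: 0.0
```

```bash
python3 - <<'E'
from h import *
c=snap('wrist','w4.png');print(manip.read_state()['eef_pos'])
cv2.imwrite('pics/w4b.png',cv2.imread('pics/w4.png'))
for dx in(-1,1):
  for x,y,z in((630+dx*33,160,37),(630+dx*29,178,55)): print(proj(c,(x,y,z)))
E
```

```text
[629.75541095 177.29514026  61.28354407]
(np.float64(235.76006049152898), np.float64(261.56741818876776))
(np.float64(236.6650168175774), np.float64(247.37543415709305))
(np.float64(328.1365148171375), np.float64(261.6533618871292))
(np.float64(327.29873114493256), np.float64(247.43817776557768))
```

View pics/w4.png

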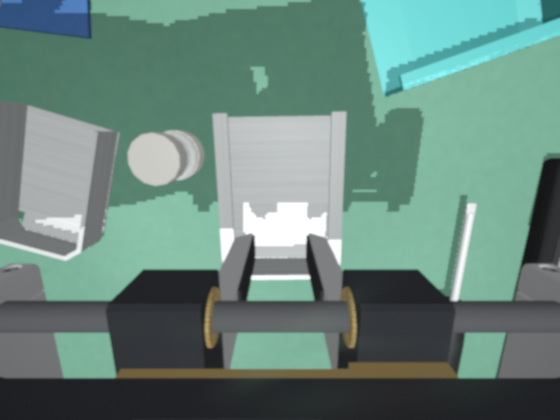

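Tray mouth folds sit at (222,115) and (338,115), centred with the fingers (column 281). The back wall is ahead of the fingertips, so it is safe to descend.

Call:
{"name": "jog_arm", "arguments": {"commands": [{"dx":0,"dy":0,"dz":0.3,"ax":0,"ay":0,"az":0,"gripper":0.65},{"dx":0,"dy":0,"dz":0.3,"ax":0,"ay":0,"az":0,"gripper":0.65},{"dx":0,"dy":0,"dz":0.3,"ax":0,"ay":0,"az":0,"gripper":0.65},{"dx":0,"dy":0,"dz":0.14,"ax":0,"ay":0,"az":0,"gripper":0.65},{"dx":0,"dy":0,"dz":0,"ax":0,"ay":0,"az":0,"gripper":0.6},{"dx":0,"dy":0,"dz":0,"ax":0,"ay":0,"az":0,"gripper":0.6},{"dx":-0.2,"dy":0,"dz":0,"ax":0,"ay":0,"az":0,"gripper":0.6},{"dx":-0.2,"dy":0,"dz":0,"ax":0,"ay":0,"az":0,"gripper":0.6},{"dx":-0.15,"dy":0,"dz":0,"ax":0,"ay":0,"az":0,"gripper":0.6},{"dx":-0.15,"dy":0,"dz":0,"ax":0,"ay":0,"az":0,"gripper":0.6}]}}

```text
clock: 6.72
eef_pos: [629.7, 150.3, 20.0]
eef_rot: [3.141, -0.0, 1.571]
wrist_force: [-0.2, 0.6, -0.2]
finger_gap: 37.6
finger_force: 0.7
```

Call:
{"name": "jog_arm", "arguments": {"commands": [{"dx":-0.2,"dy":0,"dz":0,"ax":0,"ay":0,"az":0,"gripper":0.6},{"dx":-0.35,"dy":-0.05,"dz":0,"ax":0,"ay":0,"az":0.03,"gripper":0.6},{"dx":-0.45,"dy":-0.07,"dz":0,"ax":0,"ay":0,"az":0.03,"gripper":0.6},{"dx":-0.45,"dy":-0.07,"dz":0,"ax":0,"ay":0,"az":0.03,"gripper":0.6},{"dx":-0.45,"dy":-0.07,"dz":0,"ax":0,"ay":0,"az":0.03,"gripper":0.6},{"dx":-0.45,"dy":-0.07,"dz":0,"ax":0,"ay":0,"az":0.03,"gripper":0.6},{"dx":-0.45,"dy":-0.07,"dz":0,"ax":0,"ay":0,"az":0.03,"gripper":0.6},{"dx":-0.45,"dy":-0.07,"dz":0,"ax":0,"ay":0,"az":0.03,"gripper":0.6},{"dx":-0.45,"dy":-0.05,"dz":0,"ax":0,"ay":0,"az":0.03,"gripper":0.6},{"dx":-0.45,"dy":-0.04,"dz":0,"ax":0,"ay":0,"az":0,"gripper":0.6}]}}

```text
clock: 7.98
eef_pos: [603.7, -16.0, 19.8]
eef_rot: [-3.142, -0.0, 1.529]
wrist_force: [0.3, 1.3, -0.9]
finger_gap: 37.5
finger_force: 0.6
```

Call:
{"name": "jog_arm", "arguments": {"commands": [{"dx":-0.45,"dy":0,"dz":0,"ax":0,"ay":0,"az":0,"gripper":0.6},{"dx":-0.4,"dy":0,"dz":0,"ax":0,"ay":0,"az":0,"gripper":0.6},{"dx":-0.35,"dy":0,"dz":0,"ax":0,"ay":0,"az":0,"gripper":0.6},{"dx":-0.25,"dy":0,"dz":0,"ax":0,"ay":0,"az":0,"gripper":0.6},{"dx":-0.15,"dy":0,"dz":0,"ax":0,"ay":0,"az":0,"gripper":0.6},{"dx":-0.1,"dy":0,"dz":0,"ax":0,"ay":0,"az":0,"gripper":0.6}]}}

```text
clock: 8.72
eef_pos: [601.1, -82.8, 19.9]
eef_rot: [3.142, -0.0, 1.529]
wrist_force: [-0.5, 0.7, -0.3]
finger_gap: 37.7
finger_force: 0.7
```

```bash
python3 - <<'E'
from h import *
c=snap('wrist','w5.png');d=snap('scene','s5.png')
s=manip.read_state();print(s['eef_pos'],s['eef_rot'],s['wrist_force'])
a=cv2.imread('pics/w5.png')[:,150:430];b=cv2.imread('pics/s5.png')[130:340,120:400]
cv2.imwrite('pics/c5.png',np.hstack([cv2.resize(a,(400,600)),cv2.resize(b,(400,300)).repeat(1,0) if 0 else cv2.copyMakeBorder(cv2.resize(b,(400,300)),0,300,0,0,cv2.BORDER_CONSTANT)]))
E
```

```text
[601.07124933 -82.93962693  19.82761565] [-3.14156559e+00  1.94477870e-04  1.52913091e+00] [-0.74716608 -0.01779727  0.70332322]
```

View pics/c5.png

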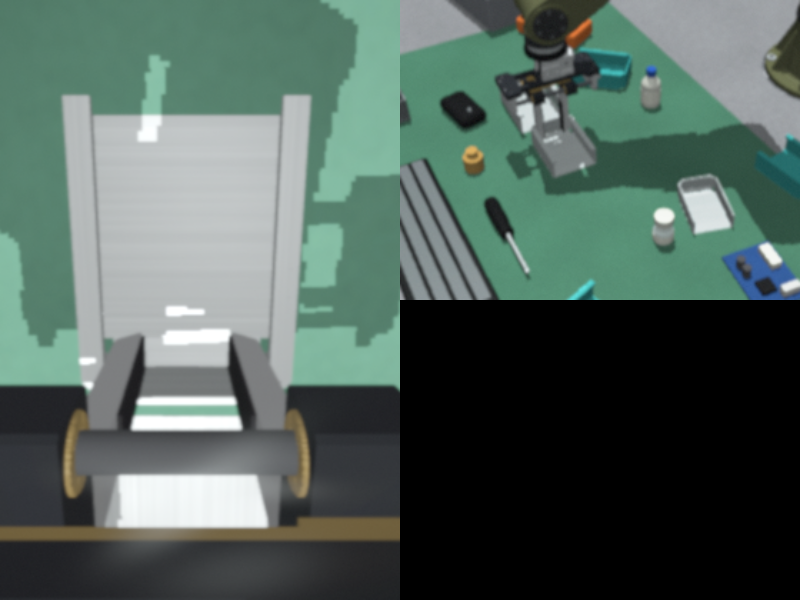

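Medium is square to the tool and centred: folds at (77,240) and (297,240), fingers centred at 186. It sits just ahead of the big tray's mouth. Inserting.

Call:
{"name": "jog_arm", "arguments": {"commands": [{"dx":-0.12,"dy":0.03,"dz":0,"ax":0,"ay":0,"az":0,"gripper":0.6},{"dx":-0.2,"dy":0.02,"dz":0,"ax":0,"ay":0,"az":0,"gripper":0.6},{"dx":-0.25,"dy":0,"dz":0,"ax":0,"ay":0,"az":0,"gripper":0.6},{"dx":-0.25,"dy":0,"dz":0,"ax":0,"ay":0,"az":0,"gripper":0.6},{"dx":-0.25,"dy":0,"dz":0,"ax":0,"ay":0,"az":0,"gripper":0.6},{"dx":-0.25,"dy":0,"dz":0,"ax":0,"ay":0,"az":0,"gripper":0.6}]}}

```text
clock: 9.57
eef_pos: [600.8, -136.4, 19.8]
eef_rot: [-3.142, 0.0, 1.529]
wrist_force: [1.4, 1.2, -1.0]
finger_gap: 37.7
finger_force: 0.6
```

Call:
{"name": "jog_arm", "arguments": {"commands": [{"dx":-0.25,"dy":0,"dz":0,"ax":0,"ay":0,"az":0,"gripper":0.6},{"dx":-0.25,"dy":0,"dz":0,"ax":0,"ay":0,"az":0,"gripper":0.6},{"dx":-0.25,"dy":0,"dz":0,"ax":0,"ay":0,"az":0,"gripper":0.6},{"dx":-0.25,"dy":0,"dz":0,"ax":0,"ay":0,"az":0,"gripper":0.6},{"dx":-0.25,"dy":0,"dz":0,"ax":0,"ay":0,"az":0,"gripper":0.6}]}}

```text
clock: 10.2
eef_pos: [598.7, -186.2, 19.8]
eef_rot: [-3.142, 0.0, 1.529]
wrist_force: [-0.2, 1.5, -1.0]
finger_gap: 37.3
finger_force: 0.6
```

Going in freely, with about 49 mm left.

Call:
{"name": "jog_arm", "arguments": {"commands": [{"dx":-0.25,"dy":0,"dz":0,"ax":0,"ay":0,"az":0,"gripper":0.6},{"dx":-0.25,"dy":0,"dz":0,"ax":0,"ay":0,"az":0,"gripper":0.6},{"dx":-0.2,"dy":0,"dz":0,"ax":0,"ay":0,"az":0,"gripper":0.6},{"dx":-0.15,"dy":0,"dz":0,"ax":0,"ay":0,"az":0,"gripper":0.6},{"dx":-0.1,"dy":0,"dz":0,"ax":0,"ay":0,"az":0,"gripper":0.6},{"dx":-0.08,"dy":0,"dz":0,"ax":0,"ay":0,"az":0,"gripper":0.6}]}}

```text
clock: 10.95
eef_pos: [597.1, -226.8, 19.9]
eef_rot: [3.142, -0.0, 1.529]
wrist_force: [-0.1, 1.6, -0.6]
finger_gap: 37.2
finger_force: 0.7
```

Call:
{"name": "jog_arm", "arguments": {"commands": [{"dx":-0.05,"dy":0,"dz":0,"ax":0,"ay":0,"az":0,"gripper":0.6},{"dx":-0.05,"dy":0,"dz":0,"ax":0,"ay":0,"az":0,"gripper":0.6}]}}

```text
clock: 11.2
eef_pos: [596.9, -230.7, 19.8]
eef_rot: [-3.142, -0.0, 1.529]
wrist_force: [-0.5, 1.0, 0.1]
finger_gap: 37.4
finger_force: 0.7
```

Call:
{"name": "jog_arm", "arguments": {"commands": [{"dx":-0.05,"dy":0,"dz":0,"ax":0,"ay":0,"az":0,"gripper":0.6},{"dx":-0.05,"dy":0,"dz":0,"ax":0,"ay":0,"az":0,"gripper":0.6}]}}

```text
clock: 11.45
eef_pos: [596.8, -234.0, 19.9]
eef_rot: [-3.141, -0.001, 1.529]
wrist_force: [0.8, 13.4, 5.0]
finger_gap: 37.5
finger_force: 6.9
```

Call:
{"name": "jog_arm", "arguments": {"commands": [{"dx":-0.04,"dy":0,"dz":0,"ax":0,"ay":0,"az":0,"gripper":0.6}]}}

```text
clock: 11.58
eef_pos: [596.8, -234.1, 19.8]
eef_rot: [-3.141, -0.004, 1.529]
wrist_force: [-0.5, 22.7, 6.2]
finger_gap: 37.8
finger_force: 11.5
```

Call:
{"name": "jog_arm", "arguments": {"commands": [{"dx":-0.04,"dy":0,"dz":0,"ax":0,"ay":0,"az":0,"gripper":0.6}]}}

```text
clock: 11.7
eef_pos: [596.7, -234.2, 19.8]
eef_rot: [-3.14, -0.006, 1.529]
wrist_force: [-1.4, 33.3, 10.4]
finger_gap: 37.6
finger_force: 16.5
```

Medium is home: 33 N against the stop with no further motion, at the expected depth. Back off, lift and go to the small tray.

Call:
{"name": "jog_arm", "arguments": {"commands": [{"dx":0.2,"dy":0,"dz":0,"ax":0,"ay":0,"az":0,"gripper":0.63},{"dx":0.2,"dy":0,"dz":0,"ax":0,"ay":0,"az":0,"gripper":0.66},{"dx":0,"dy":0,"dz":0,"ax":0,"ay":0,"az":0,"gripper":0.66},{"dx":0,"dy":0,"dz":-0.3,"ax":0,"ay":0,"az":0,"gripper":0.66},{"dx":0,"dy":0,"dz":-0.9,"ax":0,"ay":0,"az":0,"gripper":0.66},{"dx":0,"dy":0,"dz":-1,"ax":0,"ay":0,"az":0,"gripper":0.66},{"dx":0,"dy":0,"dz":-1,"ax":0,"ay":0,"az":0,"gripper":0.66},{"dx":0,"dy":0,"dz":0,"ax":0,"ay":0,"az":0,"gripper":0.66}]}}

```text
clock: 12.7
eef_pos: [598.5, -222.8, 152.3]
eef_rot: [3.135, 0.002, 1.529]
wrist_force: [0.4, -0.3, -0.2]
finger_gap: 31.9
finger_force: 0.0
```

Call:
{"name": "jog_arm", "arguments": {"commands": [{"dx":0.84,"dy":-0.335,"dz":0,"ax":0,"ay":0,"az":0,"gripper":0.66},{"dx":0.84,"dy":-0.335,"dz":0,"ax":0,"ay":0,"az":0,"gripper":0.66},{"dx":0.84,"dy":-0.335,"dz":0,"ax":0,"ay":0,"az":0,"gripper":0.66},{"dx":0.84,"dy":-0.335,"dz":0,"ax":0,"ay":0,"az":0,"gripper":0.66},{"dx":0.84,"dy":-0.335,"dz":0,"ax":0,"ay":0,"az":0,"gripper":0.66},{"dx":0.84,"dy":-0.335,"dz":0,"ax":0,"ay":0,"az":0,"gripper":0.66},{"dx":0.84,"dy":-0.335,"dz":0,"ax":0,"ay":0,"az":0,"gripper":0.66},{"dx":0.84,"dy":-0.335,"dz":0,"ax":0,"ay":0,"az":0,"gripper":0.66},{"dx":0.84,"dy":-0.335,"dz":0,"ax":0,"ay":0,"az":0,"gripper":0.66},{"dx":0.84,"dy":-0.335,"dz":0,"ax":0,"ay":0,"az":0,"gripper":0.66}]}}

```text
clock: 13.95
eef_pos: [476.7, 120.2, 147.6]
eef_rot: [-3.141, 0.0, 1.529]
wrist_force: [0.5, -0.0, -0.1]
finger_gap: 32.1
finger_force: 0.0
```

Call:
{"name": "jog_arm", "arguments": {"commands": [{"dx":0.84,"dy":-0.335,"dz":0,"ax":0,"ay":0,"az":0,"gripper":0.66},{"dx":0.84,"dy":-0.335,"dz":0,"ax":0,"ay":0,"az":0,"gripper":0.66},{"dx":0,"dy":0,"dz":0,"ax":0,"ay":0,"az":0.63,"gripper":0.66},{"dx":0,"dy":0,"dz":0,"ax":0,"ay":0,"az":0.63,"gripper":0.66},{"dx":0,"dy":0,"dz":0,"ax":0,"ay":0,"az":0,"gripper":0.66},{"dx":0,"dy":0,"dz":0,"ax":0,"ay":0,"az":0,"gripper":0.66}]}}

```text
clock: 14.7
eef_pos: [453.4, 187.4, 147.7]
eef_rot: [-3.141, 0.0, 1.311]
wrist_force: [-0.4, -0.0, 0.8]
finger_gap: 32.3
finger_force: 0.0
```

```bash
python3 - <<'E'
from h import *
s=manip.read_state();p=s['eef_pos'];y=s['eef_rot'][2];print(p,y,s['finger_gap'])
tx=np.array([np.cos(y),np.sin(y)]);ty=np.array([np.sin(y),-np.cos(y)])
e=np.array([453,188.8])-p[:2];print('shares',e@tx/40,e@ty/40)
c=snap('wrist','w6.png')
# side-wall top edges in the tool frame from wrist mask, z28
m=mask(c,60,60);m[235:]=0
for k in cv2.findContours(m,cv2.RETR_EXTERNAL,cv2.CHAIN_APPROX_NONE)[0]:
    if cv2.contourArea(k)<3000: continue
    q=cv2.approxPolyDP(cv2.convexHull(k),3,True)[:,0]
    print([(a.tolist(),(lambda w:[round(w@tx),round(w@ty,1)])(ray(c,*a,28)[:2]-p[:2])) for a in q])
E
```

```text
[453.39295882 187.44178034 147.72638978] 1.3113153782899079 32.282350016617514
shares 0.03029814959102379 -0.018207359244150612
[([245, 128], [77, np.float64(-33.9)]), ([318, 132], [74, np.float64(36.2)]), ([313, 221], [-15, np.float64(33.8)]), ([304, 230], [-25, np.float64(24.7)]), ([254, 230], [-25, np.float64(-27.5)]), ([243, 220], [-14, np.float64(-38.7)])]
[([46, 72], [127, np.float64(-215.3)]), ([82, 156], [51, np.float64(-194.7)]), ([57, 234], [-30, np.float64(-234.2)]), ([0, 234], [-30, np.float64(-294.0)]), ([0, 129], [76, np.float64(-269.3)])]
```

Centred within about 1 mm, with roughly 1.5° of extra tilt. Correct that and descend.

Call:
{"name": "jog_arm", "arguments": {"commands": [{"dx":0.02,"dy":-0.03,"dz":0.5,"ax":0,"ay":0,"az":0.15,"gripper":0.66},{"dx":0,"dy":0,"dz":0.8,"ax":0,"ay":0,"az":0,"gripper":0.66},{"dx":0,"dy":0,"dz":0.8,"ax":0,"ay":0,"az":0,"gripper":0.66},{"dx":0,"dy":0,"dz":0.4,"ax":0,"ay":0,"az":0,"gripper":0.66},{"dx":0,"dy":0,"dz":0.3,"ax":0,"ay":0,"az":0,"gripper":0.66},{"dx":0,"dy":0,"dz":0.2,"ax":0,"ay":0,"az":0,"gripper":0.66},{"dx":0,"dy":0,"dz":0.15,"ax":0,"ay":0,"az":0,"gripper":0.66},{"dx":0,"dy":0,"dz":0.12,"ax":0,"ay":0,"az":0,"gripper":0.66},{"dx":0,"dy":0,"dz":0,"ax":0,"ay":0,"az":0,"gripper":0.64}]}}

```text
clock: 15.88
eef_pos: [452.5, 188.7, 17.0]
eef_rot: [-3.142, 0.0, 1.283]
wrist_force: [0.2, -0.2, 0.3]
finger_gap: 33.4
finger_force: 0.0
```

Call:
{"name": "jog_arm", "arguments": {"commands": [{"dx":-0.15,"dy":0,"dz":0,"ax":0,"ay":0,"az":0,"gripper":0.63},{"dx":-0.15,"dy":0,"dz":0,"ax":0,"ay":0,"az":0,"gripper":0.63},{"dx":-0.15,"dy":0,"dz":0,"ax":0,"ay":0,"az":0,"gripper":0.63},{"dx":-0.15,"dy":0,"dz":0,"ax":0,"ay":0,"az":0,"gripper":0.63}]}}

```text
clock: 16.38
eef_pos: [445.7, 165.3, 17.2]
eef_rot: [3.141, -0.0, 1.283]
wrist_force: [-0.2, 2.1, 1.3]
finger_gap: 34.8
finger_force: 0.8
```

```bash
python3 - <<'E'
import numpy as np
best=[]
for T in range(40,66,2):
  for a in(3,4,5):
    for n2 in range(0,16):
      n1=round((16.5+T)/a);n3=round((T+2.4)/a)
      t=16.5;p=np.array([445.7,165.3]);s=14
      for i in range(n1+n2+n3):
        if i<n1:t-=a
        elif i>=n1+n2:t+=a
        r=np.radians(t);p=p+s*np.array([-np.sin(r),-np.cos(r)])
      e=p[0]-(598.7+.042*(p[1]+184))
      if p[1]>-70: best.append((abs(e),T,a,n1,n2,n3,p.round(1).tolist(),round(t,1)))
for b in sorted(best)[:6]:print(b)
E
python3 - <<'E'
import numpy as np
best=[]
for T in range(36,66):
  for a in(5,6):
    for n2 in range(0,20):
      n1=round((16.5+T)/a);n3=round((T+2.4)/a)
      t=16.5;p=np.array([445.7,165.3])
      for i in range(n1+n2+n3):
        s=10
        if i<n1:t-=a
        elif i>=n1+n2:t+=a
        r=np.radians(t);p=p+s*np.array([-np.sin(r),-np.cos(r)])
      e=p[0]-(598.7+.042*(p[1]+184))
      if p[1]>-75: best.append((round(abs(e),1),a,T,n1,n2,n3,p.round(1).tolist(),round(t,1)))
for b in sorted(best)[:8]:print(b)
E
```

```text
(np.float64(0.3), 6, 61, 13, 7, 11, [603.8, -70.6], 4.5)
(np.float64(0.3), 6, 62, 13, 7, 11, [603.8, -70.6], 4.5)
(np.float64(0.3), 6, 63, 13, 7, 11, [603.8, -70.6], 4.5)
(np.float64(0.3), 6, 64, 13, 7, 11, [603.8, -70.6], 4.5)
(np.float64(0.7), 6, 59, 13, 7, 10, [604.6, -60.6], -1.5)
(np.float64(0.7), 6, 60, 13, 7, 10, [604.6, -60.6], -1.5)
(np.float64(3.2), 6, 65, 14, 5, 11, [607.3, -54.9], -1.5)
(np.float64(3.4), 6, 53, 12, 9, 9, [600.2, -67.7], -1.5)
```

Call:
{"name": "jog_arm", "arguments": {"commands": [{"dx":-0.25,"dy":0,"dz":0,"ax":0,"ay":0,"az":-0.6,"gripper":0.63},{"dx":-0.25,"dy":0,"dz":0,"ax":0,"ay":0,"az":-0.6,"gripper":0.63},{"dx":-0.25,"dy":0,"dz":0,"ax":0,"ay":0,"az":-0.6,"gripper":0.63},{"dx":-0.25,"dy":0,"dz":0,"ax":0,"ay":0,"az":-0.6,"gripper":0.63},{"dx":-0.25,"dy":0,"dz":0,"ax":0,"ay":0,"az":-0.6,"gripper":0.63},{"dx":-0.25,"dy":0,"dz":0,"ax":0,"ay":0,"az":-0.6,"gripper":0.63},{"dx":-0.25,"dy":0,"dz":0,"ax":0,"ay":0,"az":-0.6,"gripper":0.63},{"dx":-0.25,"dy":0,"dz":0,"ax":0,"ay":0,"az":-0.6,"gripper":0.63}]}}

```text
clock: 17.38
eef_pos: [451.6, 87.7, 17.1]
eef_rot: [-3.141, -0.0, 2.124]
wrist_force: [0.3, 0.7, -0.6]
finger_gap: 34.8
finger_force: 0.7
```

```bash
cat > chk.py <<'E'
from h import *
import sys
s=manip.read_state();p=s['eef_pos'];y=s['eef_rot'][2];print(p,y,s['finger_gap'],s['wrist_force'])
tx=np.array([np.cos(y),np.sin(y)]);ty=np.array([np.sin(y),-np.cos(y)])
c=snap('wrist',sys.argv[1]);m=mask(c,60,60);m[260:]=0
for k in cv2.findContours(m,cv2.RETR_EXTERNAL,cv2.CHAIN_APPROX_NONE)[0]:
    u,v,w,h=cv2.boundingRect(k)
    if cv2.contourArea(k)<3000 or not u<280<u+w: continue
    q=cv2.approxPolyDP(cv2.convexHull(k),3,True)[:,0]
    print([(lambda w:[round(w@tx),float(round(w@ty,1))])(ray(c,*a,28)[:2]-p[:2]) for a in q])
E
python3 chk.py w7.png
```

```text
[451.6420456   87.72275226  17.08181031] 2.1240599095071184 34.83781553482514 [ 0.26589086  0.72291412 -0.57965221]
[[85, -31.9], [81, 38.6], [0, 35.2], [0, -35.7]]
```

Call:
{"name": "jog_arm", "arguments": {"commands": [{"dx":-0.25,"dy":0,"dz":0,"ax":0,"ay":0,"az":-0.6,"gripper":0.63},{"dx":-0.25,"dy":0,"dz":0,"ax":0,"ay":0,"az":-0.6,"gripper":0.63},{"dx":-0.25,"dy":0,"dz":0,"ax":0,"ay":0,"az":-0.6,"gripper":0.63},{"dx":-0.25,"dy":0,"dz":0,"ax":0,"ay":0,"az":-0.6,"gripper":0.63},{"dx":-0.25,"dy":0,"dz":0,"ax":0,"ay":0,"az":-0.6,"gripper":0.63},{"dx":-0.25,"dy":0,"dz":0,"ax":0,"ay":0,"az":0,"gripper":0.63},{"dx":-0.25,"dy":0,"dz":0,"ax":0,"ay":0,"az":0,"gripper":0.63},{"dx":-0.25,"dy":0,"dz":0,"ax":0,"ay":0,"az":0,"gripper":0.63},{"dx":-0.25,"dy":0,"dz":0,"ax":0,"ay":0,"az":0,"gripper":0.63},{"dx":-0.25,"dy":0,"dz":0,"ax":0,"ay":0,"az":0,"gripper":0.63}]}}

```text
clock: 18.68
eef_pos: [530.3, 28.2, 17.0]
eef_rot: [-3.142, -0.0, 2.644]
wrist_force: [-0.4, 0.5, -0.9]
finger_gap: 34.7
finger_force: 0.6
```

```bash
python3 chk.py w8.png; python3 - <<'E'
from h import *
s=manip.read_state();p0=s['eef_pos'][:2];t0=90-np.degrees(s['eef_rot'][2])
for n2 in range(0,8):
  for n3 in(9,10,11,12,13):
   a=(2.4-t0)/n3
   if a>7:continue
   t=t0;p=p0.copy()
   for i in range(n2+n3):
    if i>=n2:t+=a
    r=np.radians(t);p=p+10*np.array([-np.sin(r),-np.cos(r)])
   print(n2,n3,round(a,2),p.round(1),round(p[0]-(598.7+.042*(p[1]+184)),1))
E
```

```text
[530.33023869  28.21894169  17.01527676] 2.6439529626138794 34.66557624816835 [-0.35368953  0.51101292 -0.85048044]
[[85, -31.2], [81, 38.8], [0, 35.4], [0, -36.1]]
0 10 6.39 [573.4 -57.3] -30.6
0 11 5.81 [578.1 -65.6] -25.6
0 12 5.32 [582.7 -73.9] -20.6
0 13 4.91 [587.4 -82.1] -15.6
1 10 6.39 [582.2 -62.1] -21.7
1 11 5.81 [586.8 -70.4] -16.6
1 12 5.32 [591.5 -78.6] -11.6
1 13 4.91 [596.2 -86.9] -6.6
2 10 6.39 [591.  -66.9] -12.7
2 11 5.81 [595.6 -75.1] -7.6
2 12 5.32 [600.3 -83.4] -2.6
2 13 4.91 [605.  -91.7] 2.4
3 10 6.39 [599.7 -71.7] -3.7
3 11 5.81 [604.4 -79.9] 1.4
3 12 5.32 [609.1 -88.2] 6.4
3 13 4.91 [613.8 -96.4] 11.4
4 10 6.39 [608.5 -76.4] 5.3
4 11 5.81 [613.2 -84.7] 10.3
4 12 5.32 [617.9 -93. ] 15.4
4 13 4.91 [ 622.6 -101.2] 20.4
5 10 6.39 [617.3 -81.2] 14.3
5 11 5.81 [622.  -89.5] 19.3
5 12 5.32 [626.7 -97.7] 24.4
5 13 4.91 [ 631.4 -106. ] 29.4
6 10 6.39 [626.1 -86. ] 23.3
6 11 5.81 [630.8 -94.2] 28.3
6 12 5.32 [ 635.5 -102.5] 33.3
6 13 4.91 [ 640.1 -110.8] 38.4
7 10 6.39 [634.9 -90.8] 32.3
7 11 5.81 [639.6 -99. ] 37.3
7 12 5.32 [ 644.2 -107.3] 42.3
7 13 4.91 [ 648.9 -115.5] 47.4
```

Call:
{"name": "jog_arm", "arguments": {"commands": [{"dx":-0.25,"dy":0,"dz":0,"ax":0,"ay":0,"az":0,"gripper":0.63},{"dx":-0.25,"dy":0,"dz":0,"ax":0,"ay":0,"az":0,"gripper":0.63},{"dx":-0.25,"dy":0.01,"dz":0,"ax":0,"ay":0,"az":0,"gripper":0.63},{"dx":-0.25,"dy":0.01,"dz":0,"ax":0,"ay":0,"az":0.64,"gripper":0.63},{"dx":-0.25,"dy":0.01,"dz":0,"ax":0,"ay":0,"az":0.64,"gripper":0.63},{"dx":-0.25,"dy":0.01,"dz":0,"ax":0,"ay":0,"az":0.64,"gripper":0.63},{"dx":-0.25,"dy":0.01,"dz":0,"ax":0,"ay":0,"az":0.64,"gripper":0.63},{"dx":-0.25,"dy":0.01,"dz":0,"ax":0,"ay":0,"az":0.64,"gripper":0.63}]}}

```text
clock: 19.73
eef_pos: [595.3, -16.9, 17.0]
eef_rot: [3.142, -0.0, 2.082]
wrist_force: [-1.0, 1.3, -0.7]
finger_gap: 34.7
finger_force: 0.6
```

Call:
{"name": "jog_arm", "arguments": {"commands": [{"dx":-0.25,"dy":0.01,"dz":0,"ax":0,"ay":0,"az":0.64,"gripper":0.63},{"dx":-0.25,"dy":0.01,"dz":0,"ax":0,"ay":0,"az":0.64,"gripper":0.63},{"dx":-0.25,"dy":0.01,"dz":0,"ax":0,"ay":0,"az":0.64,"gripper":0.63},{"dx":-0.25,"dy":0,"dz":0,"ax":0,"ay":0,"az":0.64,"gripper":0.63},{"dx":-0.2,"dy":0,"dz":0,"ax":0,"ay":0,"az":0.64,"gripper":0.63},{"dx":0,"dy":0,"dz":0,"ax":0,"ay":0,"az":0,"gripper":0.63}]}}

```text
clock: 20.48
eef_pos: [610.2, -61.9, 17.0]
eef_rot: [3.141, 0.0, 1.527]
wrist_force: [0.1, 0.3, 0.5]
finger_gap: 34.9
finger_force: 0.0
```

```bash
python3 chk.py w9.png
```

```text
[610.24335392 -61.93875839  17.03231735] 1.5273588097913682 34.86289194330116 [0.14831231 0.25335664 0.45802615]
[[84, -30.3], [79, 39.9], [0, 34.8], [0, -36.1]]
```

Small is near the mouth but tilted about 3.5° relative to the tool, because the wide fingers ride on the cut corners, and it is about 6 mm off the line. I'll narrow the fingers so they bear on the flat back wall, then steer onto the line.

Call:
{"name": "jog_arm", "arguments": {"commands": [{"dx":0.02,"dy":0,"dz":0,"ax":0,"ay":0,"az":0,"gripper":0.79},{"dx":0,"dy":0,"dz":0,"ax":0,"ay":0,"az":0.2,"gripper":0.79},{"dx":-0.08,"dy":0,"dz":0,"ax":0,"ay":0,"az":0.2,"gripper":0.79},{"dx":-0.1,"dy":0,"dz":0,"ax":0,"ay":0,"az":0.2,"gripper":0.79},{"dx":-0.15,"dy":0,"dz":0,"ax":0,"ay":0,"az":0.25,"gripper":0.79},{"dx":-0.2,"dy":0,"dz":0,"ax":0,"ay":0,"az":0,"gripper":0.79},{"dx":-0.2,"dy":0,"dz":0,"ax":0,"ay":0,"az":0,"gripper":0.79},{"dx":0,"dy":0,"dz":0,"ax":0,"ay":0,"az":0,"gripper":0.79}]}}

```text
clock: 21.52
eef_pos: [605.1, -90.2, 17.1]
eef_rot: [-3.142, 0.0, 1.378]
wrist_force: [-0.4, -0.0, 0.2]
finger_gap: 19.6
finger_force: 0.0
```

```bash
python3 chk.py w10.png
```

```text
[605.12691418 -90.19121407  17.05328411] 1.3783093352376536 19.571864447655912 [-0.40389013 -0.03252436  0.18947768]
[[88, -35.4], [88, 35.1], [0, 35.3], [0, -35.6]]
```

Now flat and centred. Steer on and turn back to the tray axis.

Call:
{"name": "jog_arm", "arguments": {"commands": [{"dx":-0.15,"dy":0,"dz":0,"ax":0,"ay":0,"az":0,"gripper":0.79},{"dx":-0.15,"dy":0,"dz":0,"ax":0,"ay":0,"az":-0.1,"gripper":0.79},{"dx":-0.1,"dy":0,"dz":0,"ax":0,"ay":0,"az":-0.25,"gripper":0.79},{"dx":-0.1,"dy":0,"dz":0,"ax":0,"ay":0,"az":-0.25,"gripper":0.79},{"dx":-0.1,"dy":0,"dz":0,"ax":0,"ay":0,"az":-0.26,"gripper":0.79},{"dx":0,"dy":0,"dz":0,"ax":0,"ay":0,"az":0,"gripper":0.79}]}}

```text
clock: 22.32
eef_pos: [601.3, -113.5, 17.0]
eef_rot: [-3.142, 0.0, 1.529]
wrist_force: [-0.6, -0.1, 0.3]
finger_gap: 19.5
finger_force: 0.0
```

```bash
python3 chk.py w11.png; cp pics/w11.png pics/v11.png
```

```text
[ 601.32715251 -113.47097008   17.02105506] 1.5290426157649515 19.512718716733175 [-0.56886171 -0.1473791   0.31981   ]
[[88, -33.7], [87, 36.8], [0, 44.9], [0, -45.5]]
```

View pics/w11.png

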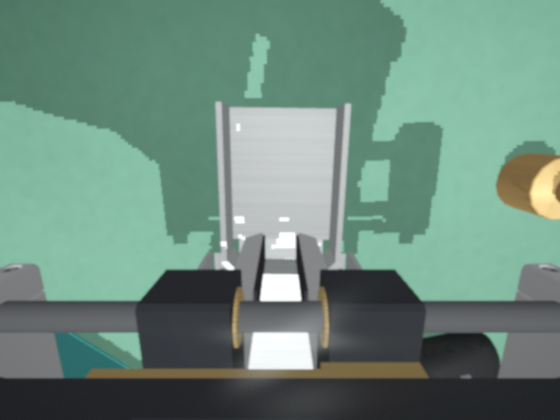

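Small tray (218–350 px) is entering between the big tray's walls, symmetric about the fingers (column 282). Push in.

Call:
{"name": "jog_arm", "arguments": {"commands": [{"dx":-0.12,"dy":0,"dz":0,"ax":0,"ay":0,"az":0,"gripper":0.79},{"dx":-0.15,"dy":0,"dz":0,"ax":0,"ay":0,"az":0,"gripper":0.79},{"dx":-0.15,"dy":0,"dz":0,"ax":0,"ay":0,"az":0,"gripper":0.79},{"dx":-0.15,"dy":0,"dz":0,"ax":0,"ay":0,"az":0,"gripper":0.79}]}}

```text
clock: 22.88
eef_pos: [600.4, -136.0, 17.0]
eef_rot: [-3.141, -0.001, 1.529]
wrist_force: [2.7, 14.2, -5.0]
finger_gap: 19.6
finger_force: 7.0
```

Call:
{"name": "jog_arm", "arguments": {"commands": [{"dx":-0.2,"dy":0,"dz":0,"ax":0,"ay":0,"az":0,"gripper":0.79},{"dx":-0.2,"dy":0,"dz":0,"ax":0,"ay":0,"az":0,"gripper":0.79},{"dx":-0.2,"dy":0,"dz":0,"ax":0,"ay":0,"az":0,"gripper":0.79},{"dx":-0.2,"dy":0,"dz":0,"ax":0,"ay":0,"az":0,"gripper":0.79}]}}

```text
clock: 23.38
eef_pos: [599.1, -168.5, 17.1]
eef_rot: [3.141, 0.0, 1.529]
wrist_force: [0.5, 0.5, 0.8]
finger_gap: 19.7
finger_force: 0.5
```

Call:
{"name": "jog_arm", "arguments": {"commands": [{"dx":-0.2,"dy":0,"dz":0,"ax":0,"ay":0,"az":0,"gripper":0.79},{"dx":-0.2,"dy":0,"dz":0,"ax":0,"ay":0,"az":0,"gripper":0.79},{"dx":-0.2,"dy":0,"dz":0,"ax":0,"ay":0,"az":0,"gripper":0.79},{"dx":-0.2,"dy":0,"dz":0,"ax":0,"ay":0,"az":0,"gripper":0.79}]}}

```text
clock: 23.88
eef_pos: [597.7, -200.3, 17.0]
eef_rot: [-3.141, -0.0, 1.529]
wrist_force: [-0.7, 0.1, -0.3]
finger_gap: 19.8
finger_force: 0.3
```

Call:
{"name": "jog_arm", "arguments": {"commands": [{"dx":-0.2,"dy":0,"dz":0,"ax":0,"ay":0,"az":0,"gripper":0.79},{"dx":-0.15,"dy":0,"dz":0,"ax":0,"ay":0,"az":0,"gripper":0.79},{"dx":-0.12,"dy":0,"dz":0,"ax":0,"ay":0,"az":0,"gripper":0.79},{"dx":-0.1,"dy":0,"dz":0,"ax":0,"ay":0,"az":0,"gripper":0.79},{"dx":-0.06,"dy":0,"dz":0,"ax":0,"ay":0,"az":0,"gripper":0.79}]}}

```text
clock: 24.5
eef_pos: [596.8, -225.1, 17.1]
eef_rot: [3.142, 0.0, 1.529]
wrist_force: [0.0, 1.4, -0.3]
finger_gap: 19.8
finger_force: 0.4
```

Call:
{"name": "jog_arm", "arguments": {"commands": [{"dx":-0.06,"dy":0,"dz":0,"ax":0,"ay":0,"az":0,"gripper":0.79},{"dx":-0.05,"dy":0,"dz":0,"ax":0,"ay":0,"az":0,"gripper":0.79}]}}

```text
clock: 24.75
eef_pos: [596.6, -229.4, 17.1]
eef_rot: [3.142, -0.0, 1.529]
wrist_force: [-0.2, 0.5, -0.2]
finger_gap: 19.9
finger_force: 0.4
```

Call:
{"name": "jog_arm", "arguments": {"commands": [{"dx":-0.05,"dy":0,"dz":0,"ax":0,"ay":0,"az":0,"gripper":0.79}]}}

```text
clock: 24.88
eef_pos: [596.5, -231.0, 17.0]
eef_rot: [-3.141, -0.001, 1.529]
wrist_force: [-0.1, 13.0, 4.3]
finger_gap: 20.0
finger_force: 6.8
```

Contact where expected. A bit more to seat it, then back off and lift.

Call:
{"name": "jog_arm", "arguments": {"commands": [{"dx":-0.04,"dy":0,"dz":0,"ax":0,"ay":0,"az":0,"gripper":0.79},{"dx":-0.03,"dy":0,"dz":0,"ax":0,"ay":0,"az":0,"gripper":0.79}]}}

```text
clock: 25.12
eef_pos: [596.5, -231.1, 17.0]
eef_rot: [-3.14, -0.005, 1.53]
wrist_force: [0.4, 25.5, 7.3]
finger_gap: 20.0
finger_force: 12.7
```

Call:
{"name": "jog_arm", "arguments": {"commands": [{"dx":0.15,"dy":0,"dz":0,"ax":0,"ay":0,"az":0,"gripper":0.79},{"dx":0.25,"dy":0,"dz":0,"ax":0,"ay":0,"az":0,"gripper":0.79},{"dx":0,"dy":0,"dz":0,"ax":0,"ay":0,"az":0,"gripper":0.79},{"dx":0,"dy":0,"dz":-0.4,"ax":0,"ay":0,"az":0,"gripper":0.79},{"dx":0,"dy":0,"dz":-1,"ax":0,"ay":0,"az":0,"gripper":0.79},{"dx":0,"dy":0,"dz":-1,"ax":0,"ay":0,"az":0,"gripper":0.79},{"dx":0,"dy":0,"dz":-1,"ax":0,"ay":0,"az":0,"gripper":0.79},{"dx":-1,"dy":0,"dz":-1,"ax":0,"ay":0,"az":0,"gripper":0.79},{"dx":-1,"dy":0,"dz":0,"ax":0,"ay":0,"az":0,"gripper":0.79},{"dx":0,"dy":0,"dz":0,"ax":0,"ay":0,"az":0,"gripper":0.79}]}}

```text
clock: 26.38
eef_pos: [593.0, -300.7, 194.2]
eef_rot: [3.141, 0.001, 1.526]
wrist_force: [0.1, -0.4, -0.2]
finger_gap: 19.8
finger_force: 0.0
```

```bash
python3 - <<'E'
from h import *
snap('wrist','w12.png');snap('scene','s12.png')
print(manip.read_state()['eef_pos'])
a=cv2.imread('pics/w12.png')[:260,180:440];b=cv2.imread('pics/s12.png')[120:380,160:420]
cv2.imwrite('pics/c12.png',cv2.resize(np.hstack([a,b]),(800,400),interpolation=cv2.INTER_CUBIC))
E
```

```text
[ 593.45551837 -298.12368911  193.44107684]
```

View pics/c12.png

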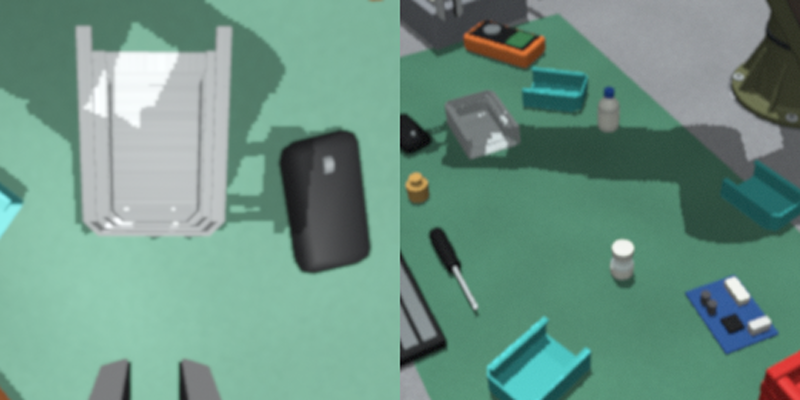

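The three trays are nested with their back walls stacked tight at (155,225). The jar and the other bystanders are undisturbed, and the gripper is clear.

```bash
python3 -c "
from cell import job
print(job.sign_off())"
```

```text
the job is handed in; nothing more can be done
None
```

The medium tray is home in the big tray and the small tray is home in the medium one. Each was pressed firmly against its back wall, no bystander was seen to have moved, and the job was signed off at about 26 s.

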